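Clamp a paint tin in the shaker to the set mark

TASK

Stand the small paint tin upright on the shaker's rubber bed between the two jaws and let go of it. Then turn the clamp knob clockwise so that the jaws close on the tin and push the sprung jaw back, until the tip of the brass pointer lies over the black set mark on the gauge, and let go with the tin still held there. Set the tin down gently, never run the pointer right past the mark to the pin at the end of the dial, and leave the other things on the bench alone.

Things in the scene. Friction and masses are not known exactly. Their poses are not given: they have to be found in the camera images.
- tin: the small paint tin: an upright plain metal cylinder, 56 mm in diameter, 75 mm tall, paper band round its middle, 0.18 to 0.35 kg, loose on the bench. Origin at the centre of its underside, z up.
- shaker: grey bench shaker, fixed: base 160 mm (x) by 380 mm (y), top 45 mm above the bench. Its y axis is the clamping direction: the knob's gear housing (90 x 80 mm, y = +95 to +175 mm, top 100 mm above the bench) at the +y end, the gauge head at the -y end, the bed between. Origin on the bench under the middle of the bed, z up.
- bed: black rubber bed plate of the shaker, 120 x 120 x 6 mm, on which the tin must stand; its top is 51 mm above the bench. Origin at the centre of its underside; axes as the shaker's.
- driven_jaw: flat aluminium jaw, 50 mm wide (shaker's x), 58 to 94 mm above the bench, moved along the shaker's -y by the knob, 10 mm per radian. It carries a square pad that meets the tin and is screwed out by an unknown amount: the pad's face lies 47 to 61 mm on the +y side of this body's origin (shaker axes). At the start there is 9 to 34 mm more room along y than the tin needs.
- sprung_jaw: shallow V-shaped aluminium jaw about 46 mm wide, on a spring in the gauge head, spanning 58 to 94 mm above the bench. Its origin is the place of the axis of a tin that rests against it, at 45 mm above the bench; axes as the shaker's. It yields along the shaker's -y: about 3 N to start and 0.5 N per mm more, at most 18 mm. Pushed back by x mm it turns the pointer by 0.05 x rad.
- seat (a point): point on top of the bed, 51 mm above the bench, where the axis of the tin stands when it just touches the unloaded sprung jaw. It belongs to the gauge head, which is bolted at differing places along the slots in the base; when the jaws press, the tin ends 8 to 12 mm farther along the shaker's -y.
- gauge: gauge head at the -y end of the shaker: a dark block with a white dial plate 130 mm (x) by 100 mm (y) on it, the plate's top 100 mm above the bench. The sprung jaw comes out of it, the pointer turns on it. Axes as the shaker's; origin on top of the shaker's base (45 mm above the bench) under the seat. Fixed.
- knob_grip (a point): centre of the bar of the black clamp knob, 130 mm above the bench. Bar 60 mm long (this point's x), 16 mm thick (y), 36 mm tall, its top 14 mm above this point, on a disc 68 mm in diameter whose top is 22 mm below it. Turns about the vertical, clockwise from above closes the jaws; stiff (0.13 N m, up to 0.25 under load), stays where left. 1.6 to 4.8 rad are needed, so regrasp.
- pointer (a joint): angle of the brass pointer, rad: 0 with the sprung jaw at rest, growing (clockwise from above) as the sprung jaw is pushed back. The set mark lies between 0.4 and 0.6; the pin at the end of the dial is at 0.74, beyond which the tin is dented.
- pointer_tip (a point): tip of the brass pointer over the white dial, 80 mm from its pivot, 106 mm above the bench.
- mark (a point): point 5 mm above the middle of the black set mark, at the height of the pointer's tip, so that the tip comes here. The mark is a bar on the dial 12 mm wide across the tip's path and 26 mm long, fixed at a different place on the dial each time.
- tub: clear plastic mixing tub, 96 mm in diameter, 85 mm tall, to be left alone. Origin at the centre of its underside.
- hardener: jar of hardener with white cap, 60 mm in diameter, 130 mm tall, to be left alone. Origin at the centre of its underside.
- tin_lid: loose lid of a bigger tin lying on the bench, 84 mm in diameter, 7 mm thick, to be left alone. Origin at the centre of its underside.
- screwdriver: screwdriver lying on the bench, to be left alone. Origin at its underside.
Mind the look-alikes: they are no part of the job. Several things have the shape of the tin; the one meant has the colours described above.

How it is judged:
On the way:
1. the tin stands upright on the bed between the jaws, let go, the pointer still near rest (horizontal distance between tin and seat below 0.037 m and z of tin in the frame of seat below 0.003 m and angle between tin's own z axis and vertical below 0.08 rad and contact force between the fingers and tin below 0.1 N and value of joint pointer below 0.2 rad), for 0.2 s.
At the end, for the whole second after the job is handed in: The pointer's tip is over the black mark (within 6 mm of its middle) and stays there; the tin stands upright (within 0.1 rad) on the bed (within 4 mm of its height, within 20 mm of the seat point), at rest, gripped by both jaws with more than 3 N (distance between pointer_tip and mark below 0.006 m and horizontal distance between tin and seat below 0.02 m and z of tin in the frame of seat between -0.004 and 0.004 m and angle between tin's own z axis and vertical below 0.1 rad and contact force between tin and sprung_jaw above 3 N and contact force between tin and driven_jaw above 3 N and linear speed of tin below 0.01 m/s); the robot touches nothing.
It fails at once if the pointer is run right past the mark to the pin at the end of the dial (above 0.74 rad), which dents the tin (value of joint pointer above 0.74 rad).
It fails at once if the tin is jammed against the driven jaw with more than 20 N (contact force between tin and driven_jaw above 20 N).
It fails at once if the tin is slammed or pressed on the bed with more than 50 N (contact force between tin and bed above 50 N).
It fails at once if the tub, the jar, the lid or the screwdriver is moved by more than 20 mm (distance of any of tub, hardener, tin_lid, screwdriver from where it was at the start of the episode above 0.02 m).
It also fails if it takes over 67 s, if anything falls off the work surface, if the arm or the gripper's body presses on something with over 40 N, if the wrist force passes 120 N, or if a joint passes its speed limit or range.

ROBOT

A 6-joint arm with a two-finger parallel gripper is mounted at the origin on the work surface. World frame = base frame: x ahead of the robot, y to its left, z up, the work surface at z = 0. Lengths are in m, angles in rad, forces in N, time in s.
With the tool pointing down it reaches from about 0.275 to 0.725 m from the base axis. Payload 5.6 kg.
Tool frame: the origin (TCP) lies at the very end of the fingers, on their centre line; the grasp point (between the pads) lies 19 mm behind it; z points along the fingers, y is the direction in which the jaws open and shut (so a half turn about z gives the same grasp; the last joint's range is limited). The gripper opens to 85 mm and grips with 20 to 120 N. Pads are 22 mm wide; open, the fingers measure 114 mm over their backs; the gripper's body (76 mm by 85 mm) begins 54 mm behind the grasp point. The pads swing forward as they close: fully open they stand 13 mm farther back than shut.
Start: joints at [-1.042, 0.255, 0.108, 0, -1.424, -0.285], TCP at [0.133, -0.534, 0.231] pointing down, gripper open.
Joint ranges: [-2.95, 2.95], [-1.21, 1.97], [-1.09, 1.5], [-2.87, 1.71], [-2.94, -0.07], [-3.05, 3.05]. Speed limits (rad/s): [2.57, 2.57, 3.14, 3.14, 3.14, 3.14].

INTERFACE

Orientations are given as a 3x3 rotation matrix whose columns are the frame's x, y, z axes.
In Python, from plant import bot gives the robot as it stands. The module is installed in compiled form; this text tells all that it offers.
- The arm moves only by the tool play_rows, never from a script. Its argument "increments" is a list of rows, each a list of 7 numbers: the gripper command: -1 is fully open, 1 is shut, values between are in proportion, then the shift along the tool's x, y, z in mm, then the turn, a rotation vector about the tool's x, y, z in degrees. In form: [[hand, tx, ty, tz, ax, ay, az], ...]. A call has exactly 8 rows; each row is the pose to reach, as a shift and turn from the pose commanded when the call began, along the tool's axes at that moment; what a row does not reach only later rows make up. A row lasts 1/10 s, in which the tool goes at most 50 mm and 8.59 degrees, less where a joint would pass 70% of its speed; a pose out of reach is approached as far as the arm can. A call with a gripper value outside its range is refused whole. The fingers move at their own pace and stop on an object; "squeeze" is the grip in N (left out, the last holds). Time passes only in rows, so rows that repeat a pose let the fingers close, or fill a call up. It gives the time, the measured TCP pose, the force and the opening at its end, in the units of the state.
- bot.get_state(): the state, without advancing time (a new reading comes with each control period).
- bot.capture(name): name is "scene" or "top" or "wrist"; returns a dict with "pixels" (384x512x3 uint8, red, green, blue), "depth" (384x512 float32, m along the optical axis (not along the pixel's ray), 0 where there is no reading), "camera_matrix" (3x3 intrinsics, pixels), "D" ([k1, k2, p1, p2, k3] as OpenCV has them; the pictures are not rectified), "T" (4x4, takes a point from camera to world coordinates). Camera axes: x right, y down, z forward; pixel columns grow to the right and rows downward; lengths in m; the calibration is good to about 2 mm. A picture is of the moment at which its call begins.
- bot.sign_off(): hands the job in, once; it reports no verdict.
Trained networks look in a picture, given as the dict that the camera call returned (one of the last four; its "shot" number tells which), for a name from the list of things; names that differ only in an ending like _2 or _b are one class to them, and where a whole thing is asked for, a point or a joint stands for the part that bears it (a point fixed in the world has none). Each returns a list of dicts, best first, with "score" (0 to 1); they miss things now and then, are a little off and sometimes report something else, mostly with a low value. They report only what shows in the picture. A call takes as long as a camera call. They do not tell look-alikes from the thing itself.
- bot.spot_in(target, picture): "xy" ([column, row] in pixels, amid what is visible of it).
- bot.pinpoint(target, picture): "xy" ([column, row] in pixels: a listed point, or the origin of a listed thing).
The state is a dict: "time_s": time; "joint_pos": joint angles; "joint_vel": joint speeds; "effort": joint torques, N m; "eef_pos": TCP position; "ee_rot": TCP orientation; "force": force on the tool from outside, world axes, zero at the start; "torque": the same for the moment, N m; "width": finger opening in m.
Only numpy, scipy, OpenCV 4.12 (cv2) and the standard library are available. Lean on these libraries where they do the work, as an engineer would, in place of code of your own. Each camera call takes 0.05 s, during which the arm holds its last target.

## Working session

There is one attempt and no reset: what is moved stays moved. The work goes in short steps, Python scripts to look and compute and a tool call to move; the robot and the scene stay as the last step left them, time stands still between calls to the robot, and variables do not carry over. Pictures are saved under pics/ and viewed, and the job is handed in when it is done.

Besides the shell and the picture viewer there is one more tool, called after "Emit:" as a command line: name --pt "numbers of a row" for each row, then --argument value for the rest. play_rows: Moves the arm, as the interface text tells. Its arguments: {"type":"object","properties":{"increments":{"type":"array"},"squeeze":{"type":"number"}},"required":["increments"]}

```bash
mkdir -p pics; ls; cat > h.py <<'E'
from plant import bot
import numpy as np, cv2
def save(c,n,crop=None,s=1):
    im=c["pixels"][:,:,::-1]
    if crop: im=im[crop[1]:crop[3],crop[0]:crop[2]]
    if s!=1: im=cv2.resize(im,None,fx=s,fy=s,interpolation=cv2.INTER_CUBIC)
    cv2.imwrite("pics/"+n+".png",im)
def ray(c,uv):
    p=cv2.undistortPoints(np.array([[uv]],float),c["camera_matrix"],np.array(c["D"],float))[0,0]
    T=np.array(c["T"]); d=T[:3,:3]@np.array([p[0],p[1],1.0]); return T[:3,3],d
def atz(c,uv,z):
    o,d=ray(c,uv); return o+d*(z-o[2])/d[2]
def dep(c,uv):
    u,v=int(round(uv[0])),int(round(uv[1])); a=c["depth"][max(v-1,0):v+2,max(u-1,0):u+2]; a=a[a>0]
    o,d=ray(c,uv); return o+d*np.median(a) if a.size else None
E
python3 - <<'E'
from h import *
np.set_printoptions(precision=4,suppress=True)
for n in("scene","top"):
    c=bot.capture(n); save(c,n+"0",s=1.5)
    print(n,c["T"][:3,3])
    for t in ["tin","shaker","bed","driven_jaw","sprung_jaw","seat","gauge","knob_grip","pointer_tip","mark","tub","hardener","tin_lid","screwdriver"]:
        r=bot.pinpoint(t,c)
        print(t,[(np.round(x["xy"],1),round(x["score"],2),dep(c,x["xy"])) for x in r[:4]])
print(bot.get_state())
E
```

```text
pics
scene [1.0621 0.4355 0.8802]
tin [(array([186.4, 156.4]), 0.84, array([ 0.5907, -0.3434,  0.0204])), (array([227.8, 148.4]), 0.75, array([ 0.4757, -0.2787,  0.0236])), (array([211.3, 165.3]), 0.71, array([ 0.5658, -0.2516,  0.0307]))]
shaker [(array([305.1, 250.1]), 0.67, array([0.6001, 0.1485, 0.0508]))]
bed [(array([304.1, 238.9]), 0.79, array([0.577, 0.125, 0.051]))]
driven_jaw [(array([304.8, 235. ]), 0.62, array([0.5667, 0.1183, 0.0509]))]
sprung_jaw [(array([307.5, 236.6]), 0.75, array([0.5659, 0.1266, 0.0516]))]
seat [(array([302.1, 235.9]), 0.7, array([0.5749, 0.1162, 0.0529]))]
gauge [(array([304.6, 237.3]), 0.61, array([0.5724, 0.1226, 0.0509]))]
knob_grip [(array([355.3, 256.5]), 0.97, array([0.582 , 0.2661, 0.1379]))]
pointer_tip [(array([272.9, 206.5]), 0.38, array([0.5881, 0.0236, 0.0997]))]
mark [(array([261.5, 199.2]), 0.55, array([ 0.593 , -0.0123,  0.1013])), (array([355.2, 255.5]), 0.28, array([0.5811, 0.2647, 0.1393]))]
tub [(array([264.8, 322.5]), 0.75, array([0.7872, 0.1965, 0.0033])), (array([307.2, 239.1]), 0.43, array([0.5723, 0.1311, 0.0518]))]
hardener
[... 1522 characters left out ...]
0.2635,  0.004 ]))]
screwdriver [(array([338. , 291.5]), 0.75, array([ 0.3448, -0.2253,  0.0241])), (array([245.8, 100.6]), 0.6, array([ 0.7447, -0.0251,  0.1139]))]
{'time_s': 1.5, 'joint_pos': array([-1.0424,  0.2551,  0.1082, -0.    , -1.4239, -0.2846]), 'joint_vel': array([-0.0016,  0.0006,  0.0009,  0.0007, -0.0011,  0.0009]), 'effort': array([ -0.0001, -38.6399,  23.8071,   5.3681,  -0.0005,  -0.    ]), 'eef_pos': array([ 0.1328, -0.5337,  0.2313]), 'ee_rot': array([[-0.9704, -0.2414, -0.    ],
       [-0.2414,  0.9704,  0.    ],
       [-0.    ,  0.    , -1.    ]]), 'force': array([ 0.3727,  0.3208, -0.1719]), 'torque': array([ 0.0052, -0.0484,  0.0118]), 'width': 0.08506831086869862}
```

View pics/top0.png

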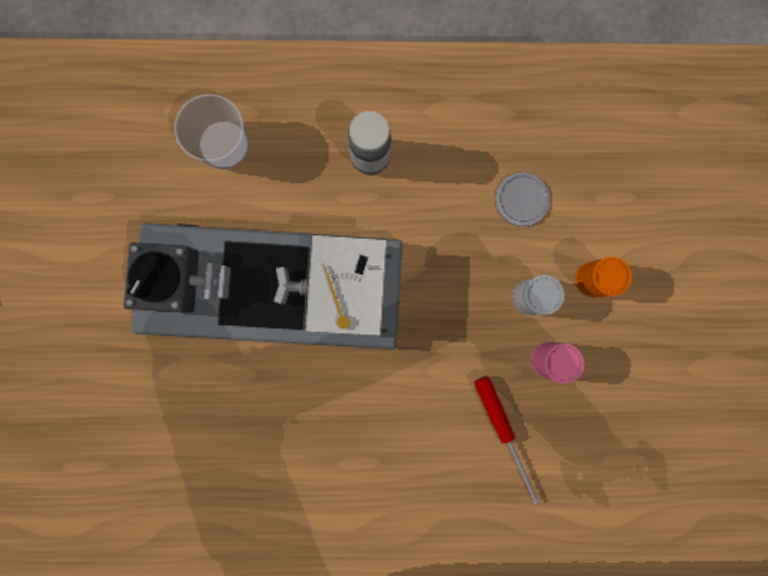

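View pics/scene0.png

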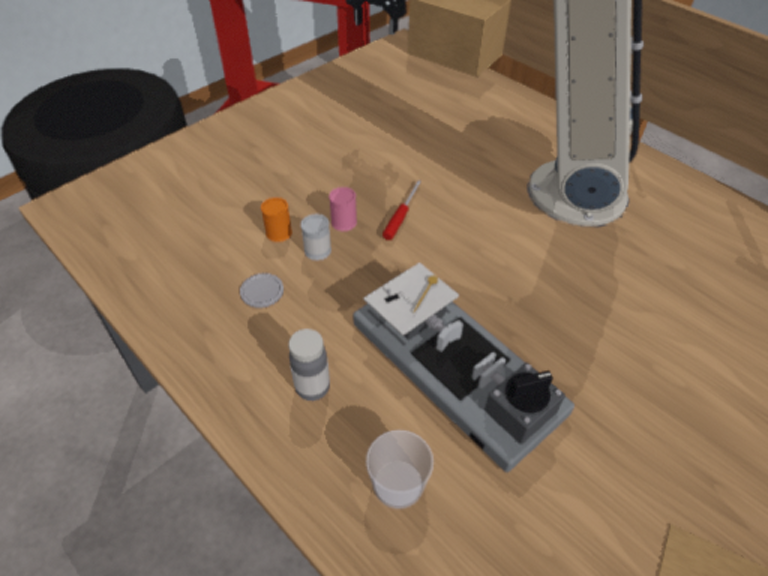

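```bash
cat >> h.py <<'E'
def cloud(c):
    h,w=c["depth"].shape; u,v=np.meshgrid(np.arange(w),np.arange(h))
    p=cv2.undistortPoints(np.stack([u,v],-1).reshape(-1,1,2).astype(float),c["camera_matrix"],np.array(c["D"],float)).reshape(h,w,2)
    d=c["depth"]; P=np.dstack([p[...,0]*d,p[...,1]*d,d]); T=np.array(c["T"])
    return P@T[:3,:3].T+T[:3,3]
E
python3 - <<'E'
from h import *
np.set_printoptions(precision=4,suppress=True)
c=bot.capture("top"); W=cloud(c); np.savez("top.npz",W=W,px=c["pixels"]); save(c,"topz",(75,135,285,245),3.8)
save(c,"tinz",(320,150,430,270),5)
z=W[...,2]; sub=np.zeros(z.shape,bool); sub[135:245,75:285]=1
# base mask
m=sub&(z>0.03)&(c["depth"]>0)
pts=W[m&(np.abs(z-0.045)<0.004)][:,:2].astype(np.float32)
print("base",cv2.minAreaRect(pts))
g=sub&(np.abs(z-0.1)<0.004)&(W[...,1]<0.09); 
print("plate",cv2.minAreaRect(W[g][:,:2].astype(np.float32)),g.sum())
g=sub&(np.abs(z-0.1)<0.004)&(W[...,1]>0.18); 
print("housing",cv2.minAreaRect(W[g][:,:2].astype(np.float32)),g.sum())
g=sub&(z>0.134); print("knobbar",cv2.minAreaRect(W[g][:,:2].astype(np.float32)),g.sum(),z[g].mean(),W[g].mean(0))
t=np.zeros(z.shape,bool); t[150:270,320:430]=1
for name,lo,hi in(("metal",-0.29,-0.2),("orange",-.4,-.3)):
    g=t&(z>0.069)&(W[...,1]>lo)&(W[...,1]<hi)&(W[...,0]>0.5); print(name,cv2.minEnclosingCircle(W[g][:,:2].astype(np.float32)),W[g].mean(0),g.sum())
s=bot.capture("scene"); save(s,"scz",(230,165,390,315),4.5); Ws=cloud(s); np.savez("sc.npz",W=Ws,px=s["pixels"])
E
```

```text
base ((0.5680588483810425, 0.12206117063760757), (0.37806689739227295, 0.1591380089521408), 86.15989685058594)
plate ((0.5654250383377075, 0.007302042096853256), (0.10002976655960083, 0.13009393215179443), 86.2895278930664) 2992
housing ((0.5772852301597595, 0.2614870071411133), (0.07995935529470444, 0.08983716368675232), 85.694580078125) 806
knobbar ((0.5632768273353577, 0.12140840291976929), (0.3180983364582062, 0.057267118245363235), 84.29487609863281) 391 0.31465363620305936 [0.5637 0.1944 0.3147]
metal ((0.5524598956108093, -0.26861393451690674), 0.027841763570904732) [ 0.5525 -0.2674  0.0727] 491
orange ((0.5782550573348999, -0.3663325309753418), 0.028146887198090553) [ 0.5783 -0.3668  0.0727] 530
```

View pics/topz.png

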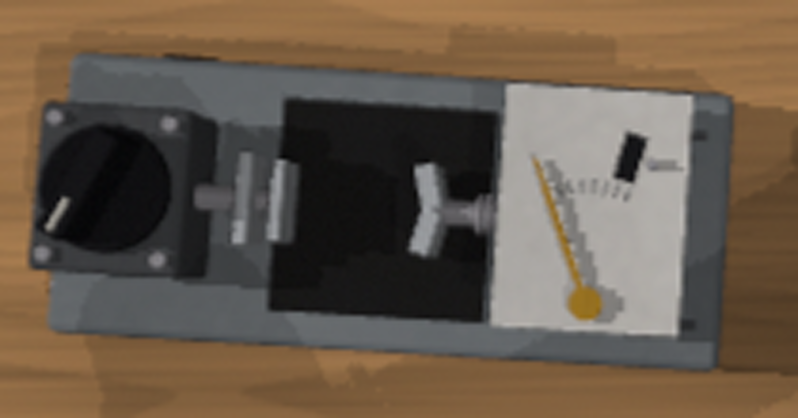

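View pics/tinz.png

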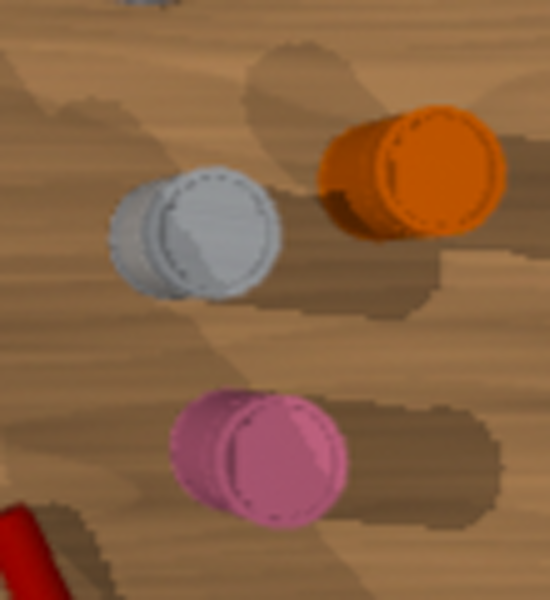

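View pics/scz.png

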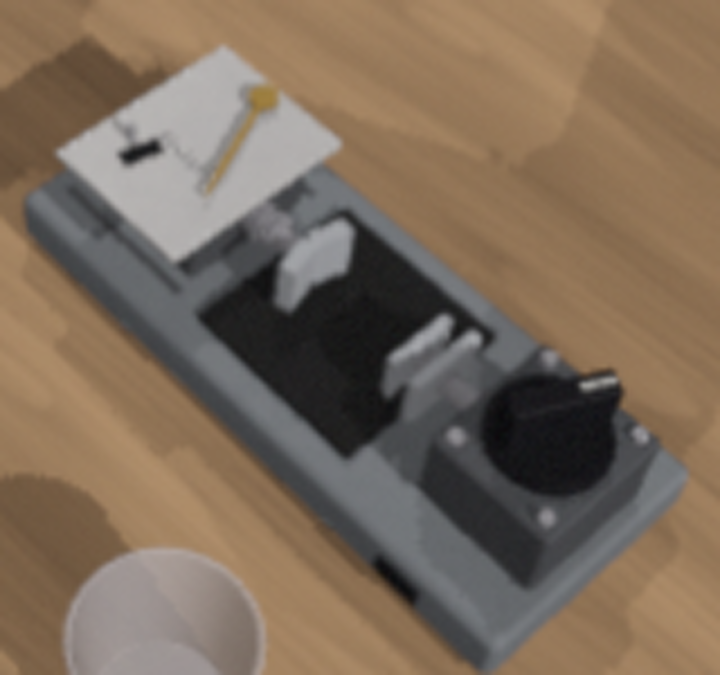

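```bash
python3 - <<'E'
import numpy as np,cv2
np.set_printoptions(precision=4,suppress=True)
D=np.load("top.npz");W=D["W"];px=D["px"].astype(int);S=np.load("sc.npz");Ws=S["W"]
a=np.radians(-3.85); R=np.array([[np.cos(a),-np.sin(a)],[np.sin(a),np.cos(a)]]); o=np.array([0.5682,0.1268])
L=(W[...,:2]-o)@R; Ls=(Ws[...,:2]-o)@R
z=W[...,2]
k=(z>0.13)&(z<0.16)&(abs(L[...,0])<.05)&(abs(L[...,1]-.135)<.05)
print("knob",cv2.minAreaRect(W[k][:,:2].astype(np.float32)),W[k].mean(0),k.sum())
zs=Ws[...,2]
k=(zs>0.137)&(zs<0.16)&(abs(Ls[...,0])<.05)&(abs(Ls[...,1]-.135)<.05)
print("knob sc",cv2.minAreaRect(Ws[k][:,:2].astype(np.float32)),Ws[k].mean(0),k.sum())
j=(z>0.087)&(z<0.098)&(abs(L[...,0])<.035)&(L[...,1]>-.06)&(L[...,1]<.085)
for x,y,q in sorted(zip(L[j][:,0],L[j][:,1],z[j]),key=lambda t:t[1]): print("%.1f %.1f %.1f"%(x*1e3,y*1e3,q*1e3),end=" | ")
# pointer, mark at plate
pl=(abs(z-.1)<.01)&(abs(L[...,0])<.07)&(L[...,1]<-.06)&(L[...,1]>-.18)
r,g,b=px[...,0],px[...,1],px[...,2]
y=pl&(r-b>60); print("\nptr",y.sum())
print(np.round(np.c_[L[y]*1e3,z[y]*1e3]).astype(int)[::6].tolist())
m=pl&(r<70)&(g<70)&(b<70)&(L[...,1]<-.1)&(L[...,1]>-.165); print("mark",m.sum(),cv2.minAreaRect((L[m]*1e3).astype(np.float32)),L[m].mean(0))
yy=L[pl&(r>150)&(b>140)]; print("plate",yy.min(0),yy.max(0))
E
```

```text
knob ((0.5768312215805054, 0.2617051899433136), (0.016560932621359825, 0.0600520521402359), 61.212127685546875) [0.5768 0.2602 0.1418] 326
knob sc ((0.5771604180335999, 0.25894832611083984), (0.017478369176387787, 0.06129572540521622), 60.998165130615234) [0.5792 0.2598 0.1432] 204
5.1 -57.0 87.0 | 3.5 -37.8 94.5 | -2.5 -37.8 91.4 | 1.5 -37.6 92.5 | -6.4 -37.6 88.1 | 5.6 -37.4 92.9 | -4.4 -37.3 87.1 | 7.8 -36.8 89.6 | -8.8 -36.4 92.8 | -6.8 -36.4 93.5 | -4.7 -36.2 93.5 | -2.7 -36.1 93.6 | -10.7 -35.8 88.0 | 1.4 -35.8 93.4 | 11.3 -35.7 97.7 | 3.4 -35.5 92.9 | 5.4 -35.4 93.2 | 9.4 -35.4 94.9 | 7.5 -35.3 93.1 | -13.0 -34.9 93.9 | -15.0 -34.8 92.1 | 13.6 -34.8 92.8 | -11.0 -34.7 93.8 | 17.6 -34.6 93.5 | 15.7 -34.4 91.3 | -16.9 -34.2 87.9 | -2.9 -34.2 94.2 | -4.9 -34.2 93.1 | -6.8 -33.9 90.8 | -0.8 -33.9 93.4 | 5.2 -33.7 95.0 | 1.3 -33.6 92.7 | 20.0 -33.6 88.6 | 7.3 -33.3 93.4 | -13.2 -33.2 96.0 | 3.4 -33.2 90.9 | 13.3 -33.1 95.1 | -19.2 -33.1 92.2 | -17.2 -33.1 93.1 | -21.2 -33.0 90.7 | 11.4 -32.9 93.1 | -15.1 -32.9 92.9 | 17.4 -32.8 95.0 | 9.5 -32.8 91.2 | -23.2 -32.8 88.5 | -9.1 -32.7 
[... 4399 characters left out ...]
2.9 70.3 93.8 | 10.9 70.4 92.9 | -11.5 70.4 93.3 | -13.5 70.7 91.7 | -17.5 70.8 90.3 | 15.0 70.8 92.7 | 17.0 70.9 92.7 | -7.4 71.0 92.3 | 19.1 71.3 92.1 | -9.4 71.5 90.1 | -5.3 71.8 90.3 | 
ptr 111
[[26, -90, 108], [15, -95, 105], [7, -97, 107], [-1, -100, 105], [-7, -105, 108], [-13, -107, 108], [-21, -109, 107], [-27, -112, 108], [-30, -116, 100], [-36, -121, 108], [-38, -125, 109], [-40, -123, 108], [-42, -121, 106], [-44, -117, 104], [-46, -115, 109], [-46, -127, 109], [-48, -123, 108], [-50, -121, 108], [-52, -122, 108]]
mark 59 ((33.62865447998047, -138.63059997558594), (9.674764633178711, 23.221446990966797), 75.132568359375) [ 0.0337 -0.1387]
plate [-0.0593 -0.1689] [ 0.0695 -0.0704]
```

Emit:
play_rows --pt "-1 -40 13 0 0 0 -4" --pt "-1 -86 29 0 0 0 -8" --pt "-1 -133 44 0 0 0 -12" --pt "-1 -180 60 0 0 0 -16" --pt "-1 -226 75 0 0 0 -20" --pt "-1 -272 90 0 0 0 -24" --pt "-1 -318 105 20 0 0 -28" --pt "-1 -363 120 40 0 0 -31" --squeeze 30

```text
time_s: 2.4
eef_pos: [0.455, -0.3304, 0.193]
ee_rot: [[-0.705, -0.709, 0.002], [-0.709, 0.705, -0.001], [-0.001, -0.002, -1.0]]
force: [0.1, -1.0, 0.3]
width: 0.0853
```

```bash
cat >> h.py <<'E'
def go(x,y,z,s=None):
    s=bot.get_state(); R=s["ee_rot"]; d=np.array([x,y,z])-s["eef_pos"]
    print("t",s["time_s"],"pos",np.round(s["eef_pos"],4),"yaw_y",round(np.degrees(np.arctan2(R[1,1],R[0,1])),2),"tool mm",np.round(R.T@d*1000,1),"F",np.round(s["force"],1),"w",round(s["width"],4),"j",np.round(s["joint_pos"],3))
E
python3 -c "
from h import *
go(.5525,-.268,.1)"
```

```text
t 2.4 pos [ 0.455  -0.3304  0.193 ] yaw_y 135.14 tool mm [-112.9  -24.9   93.2] F [ 0.1 -1.   0.3] w 0.0853 j [-0.35   0.292  0.061  0.    -1.338 -0.433]
```

Emit:
play_rows --pt "-1 -40 -9 0 0 0 0" --pt "-1 -80 -18 20 0 0 0" --pt "-1 -113 -25 50 0 0 0" --pt "-1 -113 -25 75 0 0 0" --pt "-1 -113 -25 92 0 0 0" --pt "-1 -113 -25 92 0 0 0" --pt "-1 -113 -25 92 0 0 0" --pt "-1 -113 -25 92 0 0 0"

```text
time_s: 3.2
eef_pos: [0.5514, -0.27, 0.1024]
ee_rot: [[-0.708, -0.707, 0.003], [-0.707, 0.708, -0.001], [-0.001, -0.003, -1.0]]
force: [-0.4, 0.0, 0.3]
width: 0.0856
```

```bash
python3 -c "
from h import *
go(.5525,-.268,.025)
c=bot.capture('wrist');save(c,'w1',s=1.5)"
```

```text
t 3.2 pos [ 0.5514 -0.27    0.1024] yaw_y 134.96 tool mm [-2.1  0.8 77.4] F [-0.4  0.   0.3] w 0.0856 j [-2.010e-01  4.430e-01  4.800e-02  1.000e-03 -1.173e+00 -5.860e-01]
```

View pics/w1.png

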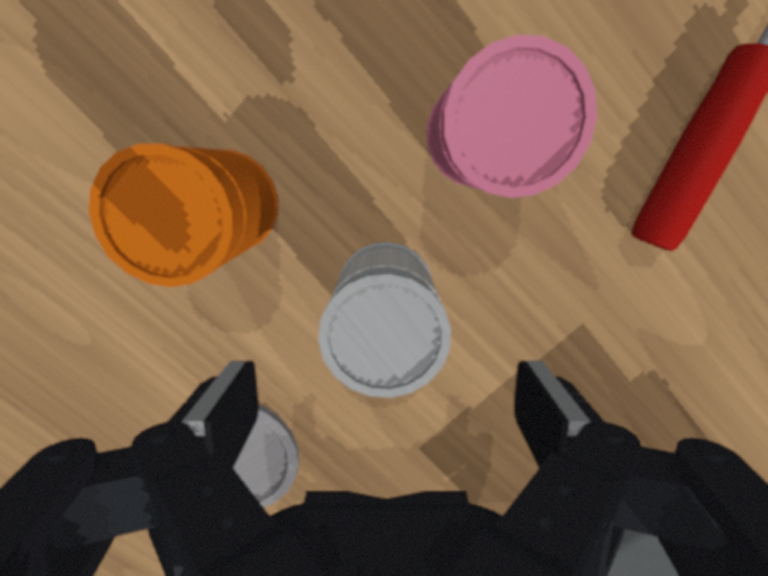

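Emit:
play_rows --pt "-1 -2 1 30 0 0 0" --pt "-1 -2 1 55 0 0 0" --pt "-1 -2 1 70 0 0 0" --pt "-1 -2 1 77 0 0 0" --pt "-1 -2 1 77 0 0 0" --pt "1 -2 1 77 0 0 0" --pt "1 -2 1 77 0 0 0" --pt "1 -2 1 77 0 0 0" --squeeze 35

```text
time_s: 4.05
eef_pos: [0.5527, -0.2678, 0.0256]
ee_rot: [[-0.707, -0.707, 0.003], [-0.707, 0.707, -0.001], [-0.001, -0.003, -1.0]]
force: [-0.2, -0.6, 4.8]
width: 0.055
```

Emit:
play_rows --pt "1 0 0 0 0 0 0" --pt "1 0 0 0 0 0 0" --pt "1 0 0 -5 0 0 0" --pt "1 0 0 -30 0 0 0" --pt "1 0 0 -70 0 0 0" --pt "1 0 0 -110 0 0 -8" --pt "1 0 0 -150 0 0 -16" --pt "1 0 0 -160 0 0 -24"

```text
time_s: 4.85
eef_pos: [0.5529, -0.268, 0.189]
ee_rot: [[-0.353, -0.935, 0.007], [-0.936, 0.353, -0.003], [0.0, -0.007, -1.0]]
force: [0.2, -0.6, -2.9]
width: 0.0553
```

```bash
python3 -c "
from h import *
go(.5688,.1358,.2)
c=bot.capture('wrist');save(c,'w2',s=1.5)"
```

```text
t 4.85 pos [ 0.5529 -0.268   0.189 ] yaw_y 159.31 tool mm [-383.4  127.7  -12. ] F [ 0.2 -0.6 -2.9] w 0.0553 j [-1.970e-01  3.920e-01  1.950e-01  1.000e-03 -1.366e+00 -1.650e-01]
```

View pics/w2.png

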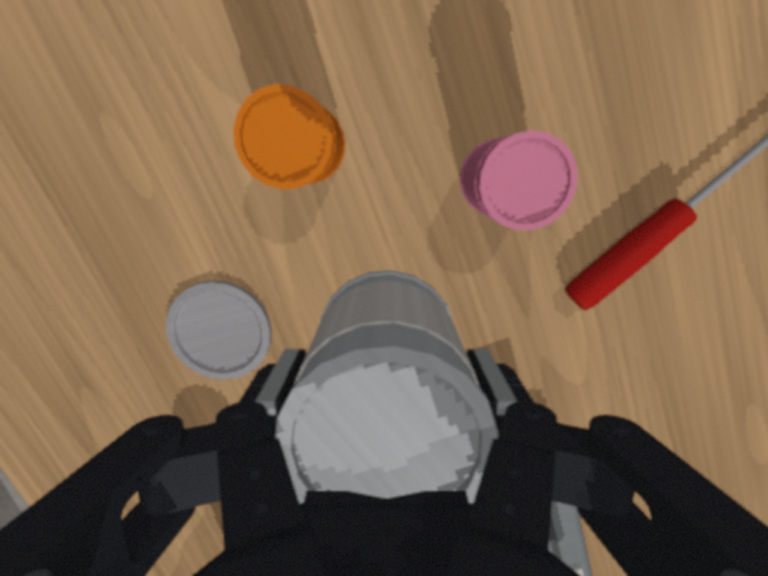

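Emit:
play_rows --pt "1 -30 10 0 0 0 -3" --pt "1 -70 23 -5 0 0 -6" --pt "1 -110 37 -10 0 0 -9" --pt "1 -152 51 -12 0 0 -12" --pt "1 -194 65 -12 0 0 -15" --pt "1 -236 79 -12 0 0 -17" --pt "1 -276 92 -12 0 0 -17" --pt "1 -310 103 -12 0 0 -17"

```text
time_s: 5.7
eef_pos: [0.5651, 0.0613, 0.194]
ee_rot: [[-0.072, -0.997, -0.004], [-0.997, 0.072, 0.0], [0.0, 0.004, -1.0]]
force: [0.1, -0.3, -2.7]
width: 0.0549
```

```bash
python3 -c "
from h import *
go(.5688,.1353,.16)"
```

```text
t 5.7 pos [0.5651 0.0613 0.194 ] yaw_y 175.84 tool mm [-74.1   1.6  34. ] F [ 0.1 -0.3 -2.7] w 0.0549 j [ 3.820e-01  3.070e-01  8.500e-02 -1.000e-03 -1.352e+00 -4.540e-01]
```

Emit:
play_rows --pt "1 -35 1 0 0 0 0" --pt "1 -60 1 5 0 0 0" --pt "1 -74 1 15 0 0 0" --pt "1 -74 1 30 0 0 0" --pt "1 -74 1 34 0 0 0" --pt "1 -74 1 34 0 0 0" --pt "1 -74 1 34 0 0 0" --pt "1 -74 1 34 0 0 0"

```text
time_s: 6.5
eef_pos: [0.5711, 0.1326, 0.1625]
ee_rot: [[-0.071, -0.997, 0.001], [-0.997, 0.071, 0.0], [-0.0, -0.001, -1.0]]
force: [0.1, 0.7, -2.3]
width: 0.0553
```

```bash
python3 -c "
from h import *
go(.5688,.1353,.0765)
for n in('scene','top'):
    c=bot.capture(n);save(c,n+'2',(230,165,390,315) if n=='scene' else (75,135,285,245),3.6)"
```

```text
t 6.5 pos [0.5711 0.1326 0.1625] yaw_y 175.91 tool mm [-2.5  2.6 86. ] F [ 0.1  0.7 -2.3] w 0.0553 j [ 0.495  0.354  0.07   0.    -1.286 -0.566]
```

View pics/scene2.png

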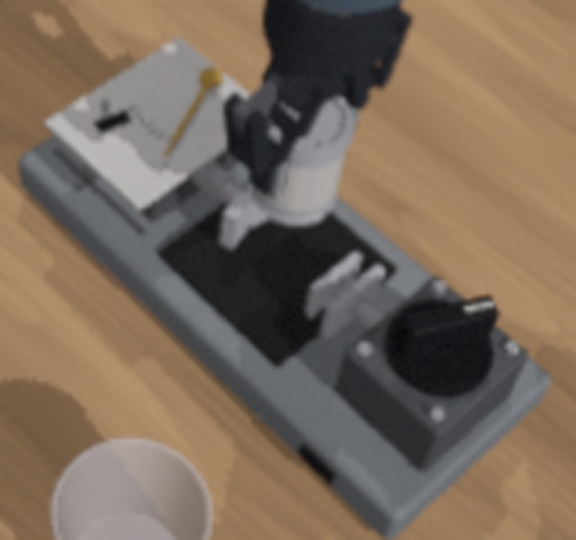

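View pics/top2.png

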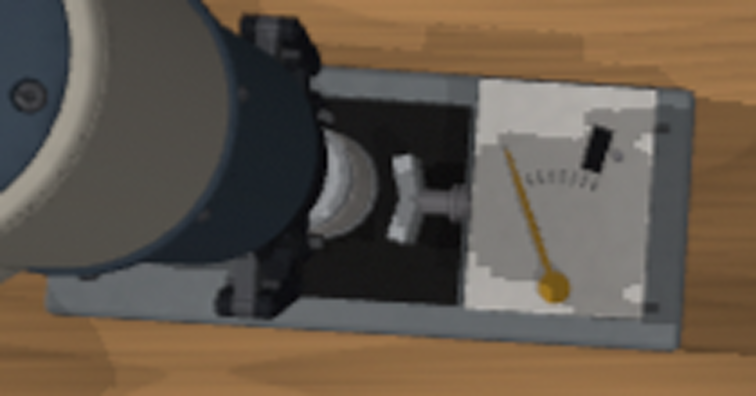

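Emit:
play_rows --pt "1 -2 2 20 0 0 0" --pt "1 -2 2 40 0 0 0" --pt "1 -2 2 60 0 0 0" --pt "1 -2 2 72 0 0 0" --pt "1 -2 2 77 0 0 0" --pt "1 -2 2 80 0 0 0" --pt "1 -2 2 81 0 0 0" --pt "1 -2 2 82 0 0 0"

```text
time_s: 7.4
eef_pos: [0.5695, 0.1353, 0.0806]
ee_rot: [[-0.07, -0.998, 0.002], [-0.998, 0.07, 0.001], [-0.001, -0.002, -1.0]]
force: [0.3, -0.4, -2.9]
width: 0.055
```

```bash
python3 -c "
from h import *
go(.5688,.1353,.0765)
for n in('scene',):
    c=bot.capture(n);save(c,n+'3',(230,165,390,315) if n=='scene' else (75,135,285,245),3.6)"
```

```text
t 7.4 pos [0.5695 0.1353 0.0806] yaw_y 175.97 tool mm [0.1 0.7 4.1] F [ 0.3 -0.4 -2.9] w 0.055 j [ 0.5    0.41  -0.065  0.    -1.095 -0.571]
```

View pics/scene3.png

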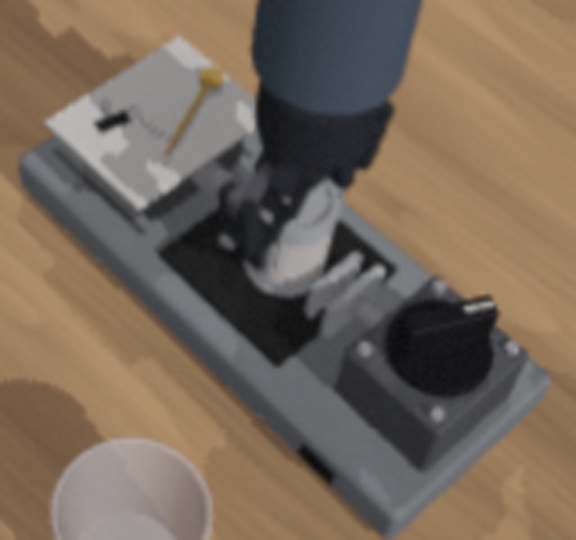

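Emit:
play_rows --pt "1 0 0 1 0 0 0" --pt "1 0 0 1.5 0 0 0" --pt "1 0 0 2 0 0 0" --pt "1 0 0 2.5 0 0 0" --pt "1 0 0 3 0 0 0" --pt "1 0 0 3.5 0 0 0" --pt "1 0 0 3.5 0 0 0" --pt "1 0 0 3.5 0 0 0"

```text
time_s: 8.25
eef_pos: [0.5689, 0.1351, 0.0766]
ee_rot: [[-0.07, -0.998, 0.0], [-0.998, 0.07, 0.0], [-0.0, -0.0, -1.0]]
force: [-1.6, 0.3, -0.4]
width: 0.0552
```

Emit:
play_rows --pt "1 0 0 0.3 0 0 0" --pt "1 0 0 0.6 0 0 0" --pt "1 0 0 0.6 0 0 0" --pt "0.1 0 0 0.6 0 0 0" --pt "-0.3 0 0 0.3 0 0 0" --pt "-1 0 0 0 0 0 0" --pt "-1 0 0 0 0 0 0" --pt "-1 0 0 0 0 0 0"

```text
time_s: 9.05
eef_pos: [0.5692, 0.1352, 0.0762]
ee_rot: [[-0.07, -0.998, 0.0], [-0.998, 0.07, 0.0], [-0.0, -0.0, -1.0]]
force: [0.9, -0.0, -0.6]
width: 0.0852
```

```bash
python3 -c "
from h import *
go(.5773,.2613,.2)
for n in('scene',):
    c=bot.capture(n);save(c,n+'4',(230,165,390,315) if n=='scene' else (75,135,285,245),3.6)"
```

```text
t 9.05 pos [0.5692 0.1352 0.0762] yaw_y 175.97 tool mm [-126.4    0.7 -123.8] F [ 0.9 -0.  -0.6] w 0.0852 j [ 0.5    0.414 -0.071  0.    -1.086 -0.571]
```

View pics/scene4.png

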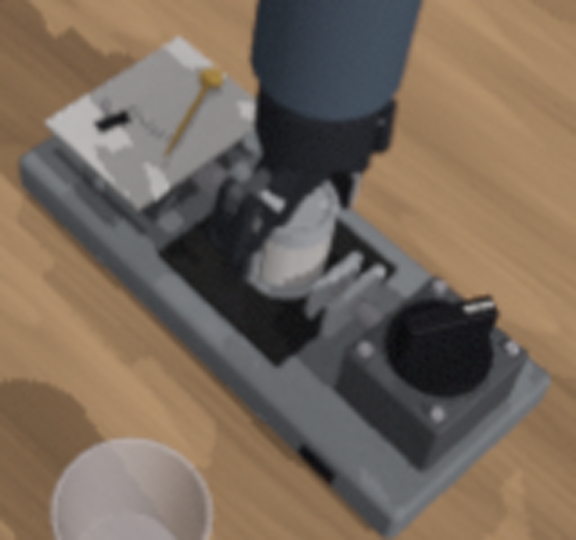

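Emit:
play_rows --pt "-1 0 0 -20 0 0 0" --pt "-1 0 0 -50 0 0 0" --pt "-1 0 0 -90 0 0 0" --pt "-1 0 0 -120 0 0 -8" --pt "-1 -30 0 -124 0 0 -16" --pt "-1 -70 0 -124 0 0 -24" --pt "-1 -105 1 -124 0 0 -32" --pt "-1 -126 1 -124 0 0 -40"

```text
time_s: 9.9
eef_pos: [0.5766, 0.2632, 0.1998]
ee_rot: [[0.593, -0.805, -0.0], [-0.805, -0.593, 0.0], [-0.0, -0.0, -1.0]]
force: [-0.5, 0.4, -0.3]
width: 0.0854
```

Emit:
play_rows --pt "-1 0 0 0 0 0 -8" --pt "-1 0 0 0 0 0 -16" --pt "-0.3 0 0 0 0 0 -24.5" --pt "-0.3 0 0 0 0 0 -24.5" --pt "-0.3 0 0 0 0 0 -24.5" --pt "-0.3 0 0 0 0 0 -24.5" --pt "-0.3 0 0 0 0 0 -24.5" --pt "-0.3 0 0 0 0 0 -24.5"

```text
time_s: 10.7
eef_pos: [0.5768, 0.2608, 0.2003]
ee_rot: [[0.87, -0.494, 0.0], [-0.494, -0.87, 0.0], [0.0, -0.0, -1.0]]
force: [0.3, 0.1, -0.1]
width: 0.0557
```

```bash
python3 -c "
from h import *
go(.5773,.2613,.113)
for n in('scene','top','wrist'):
    c=bot.capture(n);save(c,n+'5',dict(scene=(230,165,390,315),top=(75,135,285,245),wrist=None)[n],1.5 if n=='wrist' else 3.6)"
```

```text
t 10.7 pos [0.5768 0.2608 0.2003] yaw_y -119.6 tool mm [ 0.2 -0.7 87.3] F [ 0.3  0.1 -0.1] w 0.0557 j [ 0.671  0.431  0.283  0.    -1.423  0.383]
```

View pics/scene5.png

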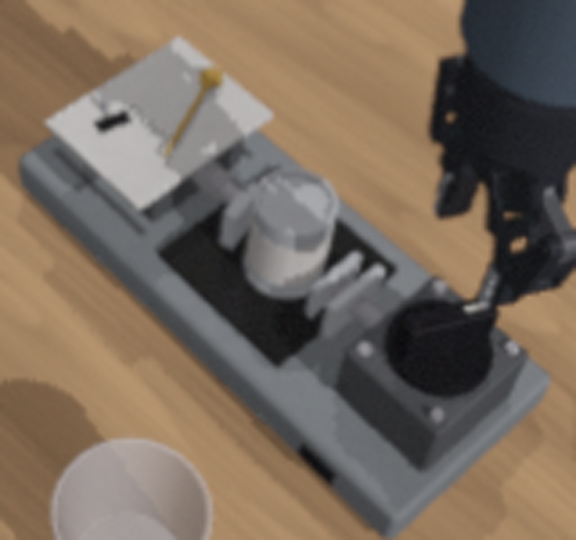

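View pics/top5.png

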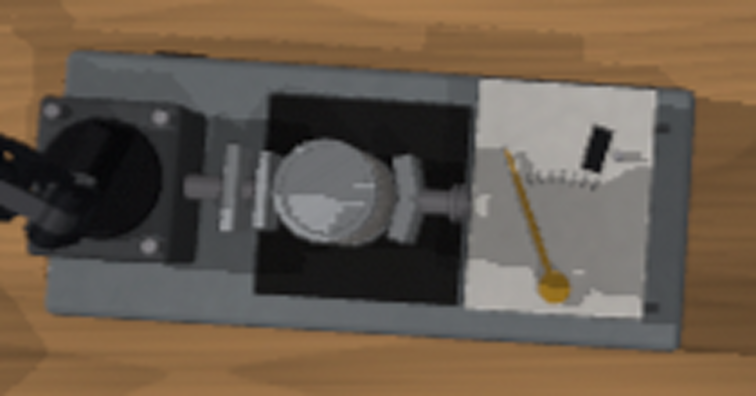

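View pics/wrist5.png

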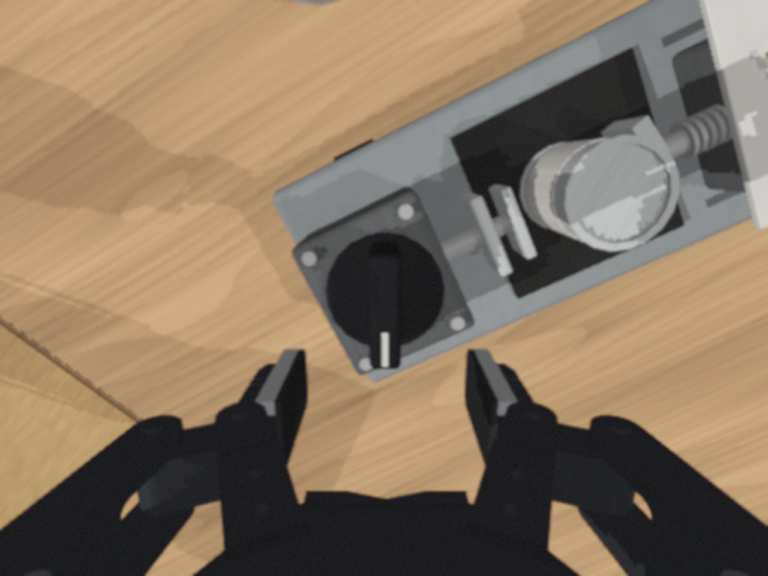

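Emit:
play_rows --pt "-0.3 0 -1 30 0 0 0" --pt "-0.3 0 -1 55 0 0 0" --pt "-0.3 0 -1 75 0 0 0" --pt "-0.3 0 -1 85 0 0 0" --pt "-0.3 0 -1 86 0 0 0" --pt "1 0 -1 86 0 0 0" --pt "1 0 -1 86 0 0 0" --pt "1 0 -1 86 0 0 0" --squeeze 60

```text
time_s: 11.65
eef_pos: [0.5775, 0.2613, 0.1159]
ee_rot: [[0.87, -0.493, 0.001], [-0.493, -0.87, -0.0], [0.001, -0.0, -1.0]]
force: [-1.1, 2.5, -2.3]
width: 0.0148
```

Emit:
play_rows --pt "1 0 0 0 0 0 0" --pt "1 0 0 0 0 0 6" --pt "1 0 0 0 0 0 12" --pt "1 0 0 0 0 0 19" --pt "1 0 0 0 0 0 26" --pt "1 0 0 0 0 0 33" --pt "1 0 0 0 0 0 40" --pt "1 0 0 0 0 0 46"

```text
time_s: 12.45
eef_pos: [0.5774, 0.2612, 0.1158]
ee_rot: [[0.246, -0.969, 0.001], [-0.969, -0.246, -0.0], [0.001, -0.001, -1.0]]
force: [-3.6, -2.1, 5.9]
width: 0.0146
```

```bash
python3 -c "
from h import *
go(.5773,.2613,.114); print(bot.get_state()['torque'])
for n in('scene','top'):
    c=bot.capture(n);save(c,n+'6',dict(scene=(230,165,390,315),top=(75,135,285,245),wrist=None)[n],1.5 if n=='wrist' else 3.6)"
```

```text
t 12.45 pos [0.5774 0.2612 0.1158] yaw_y -165.79 tool mm [-0.1  0.   1.8] F [-3.6 -2.1  5.9] w 0.0146 j [ 6.720e-01  4.720e-01  1.300e-01  1.000e-03 -1.229e+00 -4.240e-01]
[-0.96668038  1.22658509  0.07392051]
```

View pics/scene6.png

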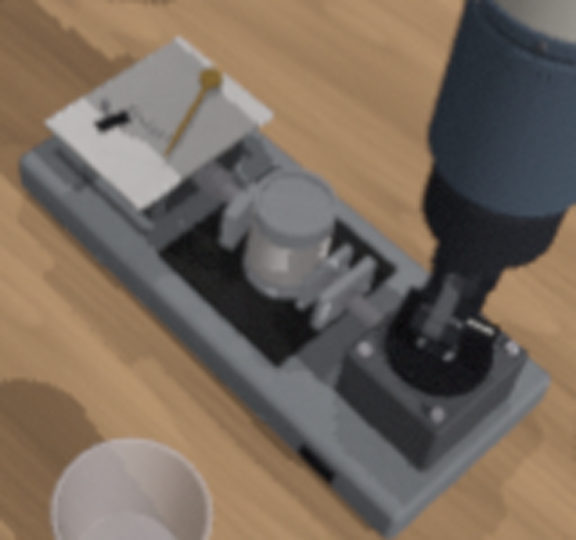

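View pics/top6.png

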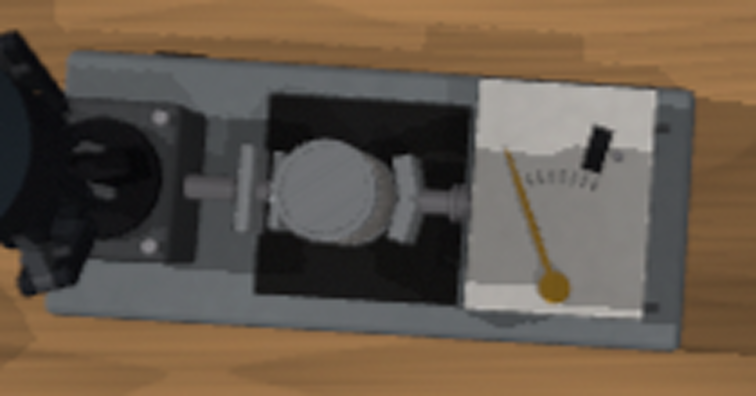

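Emit:
play_rows --pt "1 0 0 0 0 0 6" --pt "1 0 0 0 0 0 12" --pt "1 0 0 0 0 0 18" --pt "1 0 0 0 0 0 24" --pt "1 0 0 0 0 0 30" --pt "1 0 0 0 0 0 36" --pt "1 0 0 0 0 0 41" --pt "1 0 0 0 0 0 46"

```text
time_s: 13.35
eef_pos: [0.5771, 0.2612, 0.1158]
ee_rot: [[-0.526, -0.851, 0.001], [-0.851, 0.526, -0.001], [0.0, -0.001, -1.0]]
force: [-3.3, -2.3, 7.9]
width: 0.0151
```

```bash
cat >> h.py <<'E'
def gauge(c):
    a=np.radians(-3.85); R=np.array([[np.cos(a),-np.sin(a)],[np.sin(a),np.cos(a)]]); o=np.array([0.5682,0.1268])
    px=c["pixels"]; T=np.array(c["T"])
    u,v=np.meshgrid(np.arange(512),np.arange(384))
    p=cv2.undistortPoints(np.stack([u,v],-1).reshape(-1,1,2).astype(float),c["camera_matrix"],np.array(c["D"],float)).reshape(384,512,2)
    d=np.dstack([p,np.ones((384,512))])@T[:3,:3].T
    at=lambda z:((T[:3,3]+d*((z-T[2,3])/d[...,2])[...,None])[...,:2]-o)@R
    L6,L0=at(.106),at(.1)
    h=cv2.cvtColor(px,cv2.COLOR_RGB2HSV)
    reg=(abs(L6[...,0])<.064)&(L6[...,1]<-.073)&(L6[...,1]>-.168)
    y=reg&(h[...,0]>10)&(h[...,0]<32)&(h[...,1]>110)&(h[...,2]>60)
    m=(reg&(h[...,2]<70)&(L0[...,0]>-.02)).astype(np.uint8)
    n,lab,st,cen=cv2.connectedComponentsWithStats(m)
    k=1+np.argmax(st[1:,4]); mk=L0[lab==k].mean(0)*1e3
    P=L6[y]*1e3
    piv=P[P[:,0]<-30]; need=P[P[:,0]>-25]
    f=cv2.fitLine(need.astype(np.float32),cv2.DIST_L2,0,.01,.01).ravel(); dr=f[:2]*np.sign(f[0])
    pc=np.median(piv,0); # project pivot x on line
    s=(need-f[2:])@dr; b=f[2:]+dr*((pc-f[2:])@dr); tip=f[2:]+dr*(s.max()-0)
    tip80=b+dr*80
    ang=np.arctan2(dr[1],dr[0]); am=np.arctan2(*(mk-b)[::-1])
    print("piv",pc.round(1),"tip",tip.round(1),"tip80",tip80.round(1),"mark",mk.round(1),st[k,4],"ang",round(ang,3),"angmark",round(am,3),"to go rad",round(ang-am,3),"mm",np.linalg.norm(tip80-mk).round(1),"r",np.linalg.norm(mk-b).round(1))
E
python3 -c "
from h import *
go(.5773,.2613,.114); print(bot.get_state()['torque'])
for n in('scene','top'):
    c=bot.capture(n);save(c,n+'7',dict(scene=(230,165,390,315),top=(75,135,285,245),wrist=None)[n],1.5 if n=='wrist' else 3.6)
    gauge(c)"
```

```text
t 13.35 pos [0.5771 0.2612 0.1158] yaw_y 148.29 tool mm [-0.2 -0.1  1.8] F [-3.3 -2.3  7.9] w 0.0151 j [ 6.720e-01  4.720e-01  1.300e-01  1.000e-03 -1.229e+00 -1.225e+00]
[-0.9609459   1.51921153  0.17837231]
piv [ -43.8 -121.9] tip [   2.4 -102.1] tip80 [ 29.8 -90.5] mark [  31.9 -141.4] 21 ang 0.4 angmark -0.254 to go rad 0.654 mm 50.9 r 78.3
piv [ -44.1 -119.2] tip [ 26.2 -89.8] tip80 [ 29.7 -88.4] mark [  33.4 -138.4] 62 ang 0.398 angmark -0.242 to go rad 0.639 mm 50.2 r 79.7
```

View pics/scene7.png

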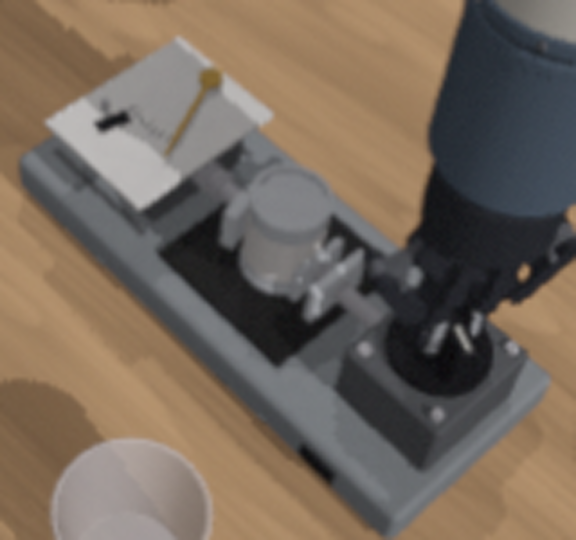

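View pics/top7.png

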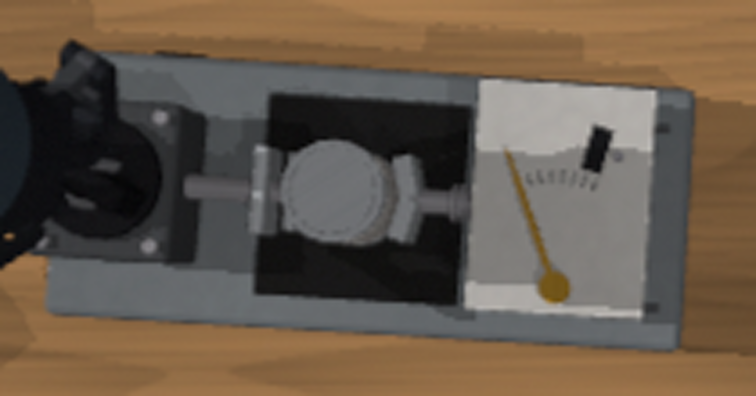

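Emit:
play_rows --pt "1 0 0 0 0 0 4" --pt "1 0 0 0 0 0 8" --pt "1 0 0 0 0 0 13" --pt "1 0 0 0 0 0 18" --pt "1 0 0 0 0 0 23" --pt "1 0 0 0 0 0 27" --pt "1 0 0 0 0 0 30" --pt "1 0 0 0 0 0 30"

```text
time_s: 14.25
eef_pos: [0.577, 0.2613, 0.1158]
ee_rot: [[-0.88, -0.476, 0.0], [-0.476, 0.88, -0.0], [-0.0, -0.001, -1.0]]
force: [-4.9, -2.0, 6.8]
width: 0.0151
```

```bash
python3 -c "
from h import *
go(.5773,.2613,.114); print(bot.get_state()['torque'])
for n in('scene','top'):
    c=bot.capture(n);save(c,n+'8',dict(scene=(230,165,390,315),top=(75,135,285,245),wrist=None)[n],1.5 if n=='wrist' else 3.6)
    gauge(c)"
```

```text
t 14.25 pos [0.577  0.2613 0.1158] yaw_y 118.4 tool mm [-0.3 -0.1  1.8] F [-4.9 -2.   6.8] w 0.0151 j [ 6.720e-01  4.720e-01  1.300e-01  1.000e-03 -1.229e+00 -1.747e+00]
[-0.88034996  1.62955055 -0.11427717]
piv [ -44.  -121.9] tip [  -2.4 -111.1] tip80 [  34.  -104.1] mark [  31.9 -141.4] 21 ang 0.19 angmark -0.283 to go rad 0.473 mm 37.4 r 79.6
piv [ -44.2 -119.2] tip [ 30.9 -99.5] tip80 [ 33.2 -98.9] mark [  33.4 -138.4] 62 ang 0.265 angmark -0.236 to go rad 0.5 mm 39.5 r 79.6
```

View pics/top8.png

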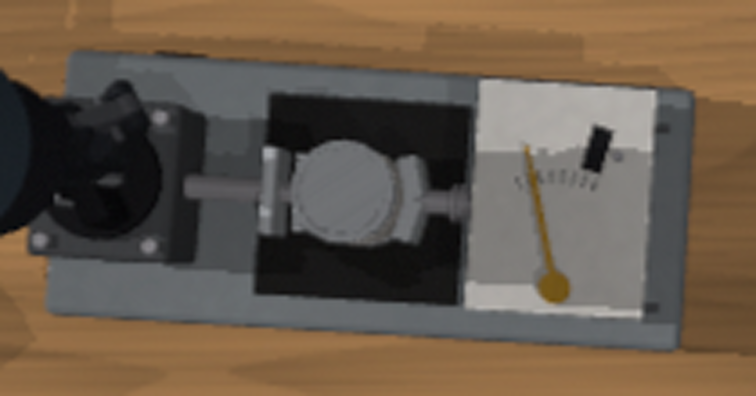

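Emit:
play_rows --pt "1 0 0 0 0 0 4" --pt "1 0 0 0 0 0 9" --pt "1 0 0 0 0 0 15" --pt "1 0 0 0 0 0 21" --pt "1 0 0 0 0 0 27" --pt "1 0 0 0 0 0 32" --pt "1 0 0 0 0 0 35" --pt "1 0 0 0 0 0 35"

```text
time_s: 15.15
eef_pos: [0.5769, 0.2614, 0.1158]
ee_rot: [[-0.993, 0.115, 0.0], [0.115, 0.993, -0.0], [-0.0, -0.0, -1.0]]
force: [-5.3, -1.5, 8.0]
width: 0.0152
```

```bash
python3 -c "
from h import *
go(.5773,.2613,.114); print(bot.get_state()['torque'])
for n in('scene','top'):
    c=bot.capture(n);save(c,n+'9',dict(scene=(230,165,390,315),top=(75,135,285,245),wrist=None)[n],1.5 if n=='wrist' else 3.6)
    gauge(c)
    for t in('pointer_tip','mark'): print(t,[(np.round(x['xy'],1),round(x['score'],2),atz(c,x['xy'],.106)) for x in bot.pinpoint(t,c)[:2]])"
```

```text
t 15.15 pos [0.5769 0.2614 0.1158] yaw_y 83.4 tool mm [-0.4 -0.1  1.8] F [-5.3 -1.5  8. ] w 0.0152 j [ 0.672  0.471  0.13   0.    -1.229 -2.358]
[-0.74028674  1.72777839 -0.02279746]
piv [ -44.  -122.8] tip [ -20.1 -122.7] tip80 [-18.5 -43.3] mark [  31.9 -141.2] 20 ang 1.55 angmark -0.332 to go rad 1.882 mm 110.1 r 55.1
pointer_tip [(array([263.3, 202.5]), 0.45, array([0.60015911, 0.00116198, 0.106     ]))]
mark [(array([261.6, 196.1]), 0.43, array([ 0.58832756, -0.01680422,  0.106     ])), (array([356. , 256.7]), 0.33, array([0.56069782, 0.26023838, 0.106     ]))]
piv [ -44.2 -120.4] tip [  32.5 -123.1] tip80 [  35.8 -123.2] mark [  33.4 -138.4] 62 ang -0.038 angmark -0.231 to go rad 0.193 mm 15.4 r 79.7
pointer_tip [(array([233. , 178.1]), 0.53, array([0.58807775, 0.00108596, 0.106     ])), (array([176.9, 192.3]), 0.29, array([0.55987059, 0.11311718, 0.106     ]))]
mark []
```

View pics/top9.png

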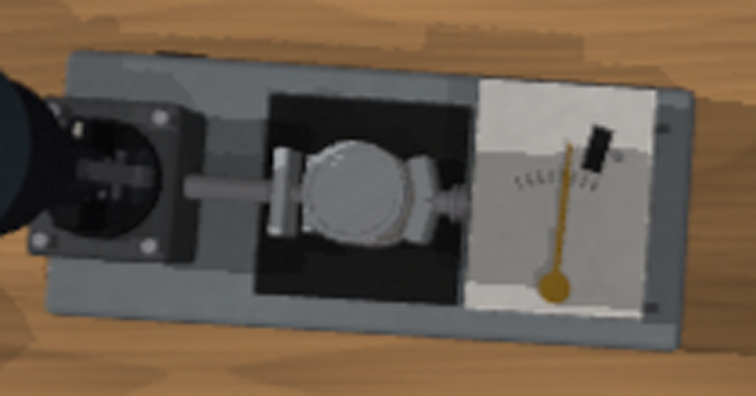

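View pics/scene9.png

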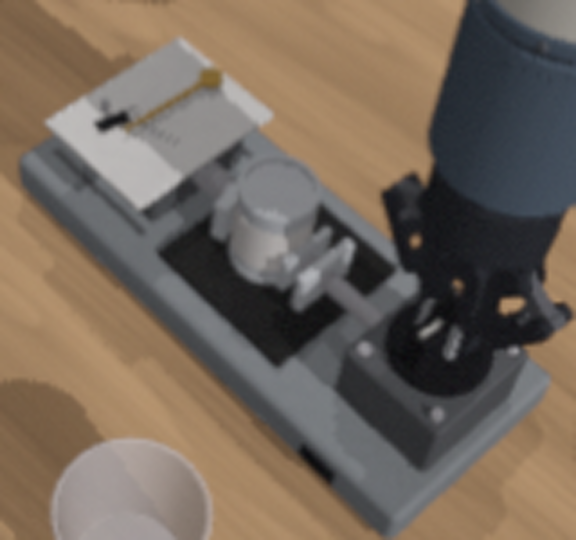

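Emit:
play_rows --pt "1 0 0 0 0 0 3" --pt "1 0 0 0 0 0 6" --pt "1 0 0 0 0 0 9" --pt "1 0 0 0 0 0 12" --pt "1 0 0 0 0 0 15" --pt "1 0 0 0 0 0 15" --pt "1 0 0 0 0 0 15" --pt "1 0 0 0 0 0 15"

```text
time_s: 16.25
eef_pos: [0.5769, 0.2615, 0.1158]
ee_rot: [[-0.93, 0.367, 0.0], [0.367, 0.93, 0.0], [-0.0, 0.0, -1.0]]
force: [-4.9, -2.0, 6.4]
width: 0.0149
```

```bash
python3 -c "
from h import *
go(.5773,.2613,.114); print(bot.get_state()['torque'])
for n in('scene','top'):
    c=bot.capture(n);save(c,n+'10',dict(scene=(240,170,310,220),top=(200,150,265,230),wrist=None)[n],7)
    if n=='top': gauge(c)"
```

```text
t 16.25 pos [0.5769 0.2615 0.1158] yaw_y 68.47 tool mm [-0.4 -0.1  1.8] F [-4.9 -2.   6.4] w 0.0149 j [ 0.672  0.472  0.13   0.    -1.229 -2.618]
[-0.6557199   1.74263222 -0.0752343 ]
piv [ -44.4 -120.7] tip [  33.2 -133.7] tip80 [  34.6 -133.9] mark [  34.  -139.2] 55 ang -0.173 angmark -0.238 to go rad 0.065 mm 5.3 r 80.5
```

View pics/top10.png

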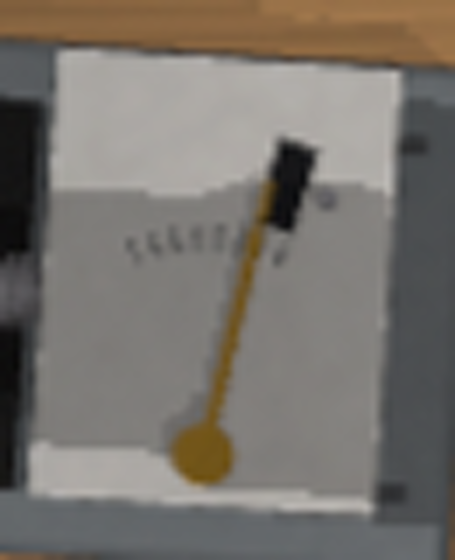

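View pics/scene10.png

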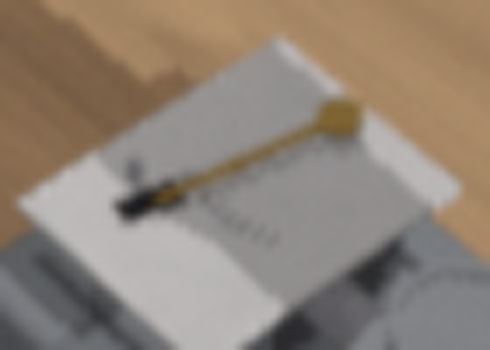

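Emit:
play_rows --pt "1 0 0 0 0 0 2" --pt "1 0 0 0 0 0 4" --pt "1 0 0 0 0 0 6" --pt "1 0 0 0 0 0 6" --pt "1 0 0 0 0 0 6" --pt "1 0 0 0 0 0 6" --pt "1 0 0 0 0 0 6" --pt "1 0 0 0 0 0 6"

```text
time_s: 17.15
eef_pos: [0.5769, 0.2616, 0.1158]
ee_rot: [[-0.887, 0.462, 0.0], [0.462, 0.887, 0.0], [-0.0, 0.0, -1.0]]
force: [-4.0, -0.9, 7.1]
width: 0.015
```

```bash
python3 -c "
from h import *
go(.5773,.2613,.114); print(bot.get_state()['torque'])
for n in('scene','top'):
    c=bot.capture(n);save(c,n+'11',dict(scene=(240,170,310,220),top=(200,150,265,230),wrist=None)[n],7)
    if n=='top': gauge(c)"
```

```text
t 17.15 pos [0.5769 0.2616 0.1158] yaw_y 62.48 tool mm [-0.4 -0.1  1.8] F [-4.  -0.9  7.1] w 0.015 j [ 0.672  0.472  0.13   0.    -1.229 -2.723]
[-0.59629996  1.74986823  0.01096784]
piv [ -44.3 -120.8] tip [  33.4 -137.8] tip80 [  33.9 -137.9] mark [  34.4 -138.8] 53 ang -0.221 angmark -0.231 to go rad 0.01 mm 1.1 r 80.7
```

View pics/top11.png

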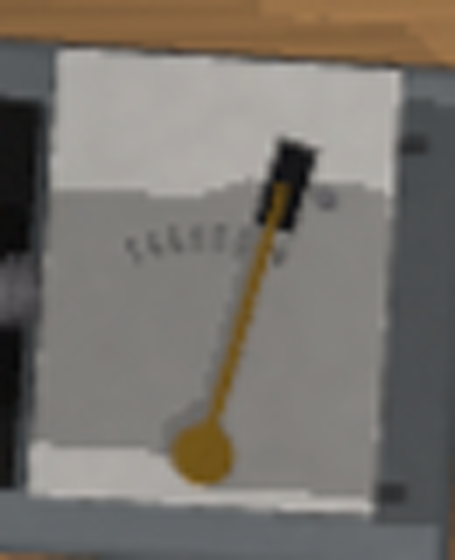

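View pics/scene11.png

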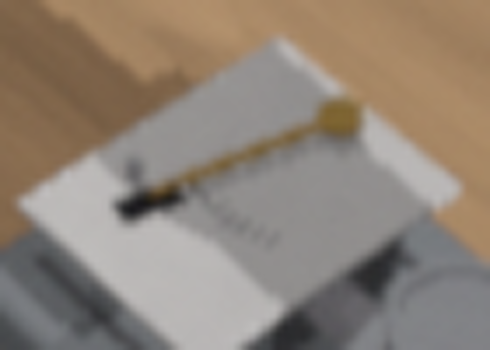

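Emit:
play_rows --pt "0.2 0 0 0 0 0 0" --pt "-0.2 0 0 0 0 0 0" --pt "-0.3 0 0 0 0 0 0" --pt "-0.3 0 0 0 0 0 0" --pt "-0.3 0 0 -15 0 0 0" --pt "-0.3 0 0 -45 0 0 0" --pt "-0.3 0 0 -85 0 0 0" --pt "-0.3 0 0 -100 0 0 0"

```text
time_s: 18.05
eef_pos: [0.5788, 0.2621, 0.2188]
ee_rot: [[-0.887, 0.462, 0.006], [0.462, 0.887, 0.003], [-0.004, 0.005, -1.0]]
force: [-0.4, -0.6, -0.3]
width: 0.0558
```

```bash
python3 -c "
from h import *
go(.5773,.2613,.3); print(bot.get_state()['torque'])
for n in('scene','top'):
    c=bot.capture(n);save(c,n+'12',dict(scene=(230,165,390,315),top=(75,135,285,245),wrist=None)[n],3.6)
    if n=='top':
        gauge(c);save(c,'g12',(200,150,265,230),7)
        W=cloud(c);z=W[...,2];g=(abs(z-.1245)<.004)&(abs(W[...,0]-.568)<.05)&(abs(W[...,1]-.125)<.05);print(g.sum(),W[g].mean(0),cv2.minEnclosingCircle(W[g][:,:2].astype(np.float32)))"
```

```text
t 18.05 pos [0.5788 0.2621 0.2188] yaw_y 62.48 tool mm [  0.6  -1.  -81.2] F [-0.4 -0.6 -0.3] w 0.0558 j [ 6.720e-01  4.260e-01  3.220e-01  2.000e-03 -1.460e+00 -2.723e+00]
[ 0.03005995 -0.0838169  -0.02127949]
piv [ -44.3 -121. ] tip [  33.4 -137.9] tip80 [  33.9 -138. ] mark [  35.2 -139.3] 46 ang -0.224 angmark -0.236 to go rad 0.012 mm 1.9 r 81.6
606 [0.56742848 0.11489313 0.12357025] ((0.5675144791603088, 0.11462815850973129), 0.02789747156202793)
```

View pics/top12.png

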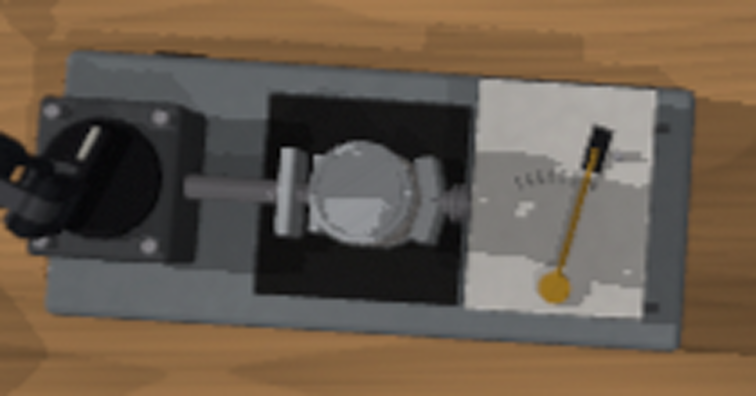

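View pics/scene12.png

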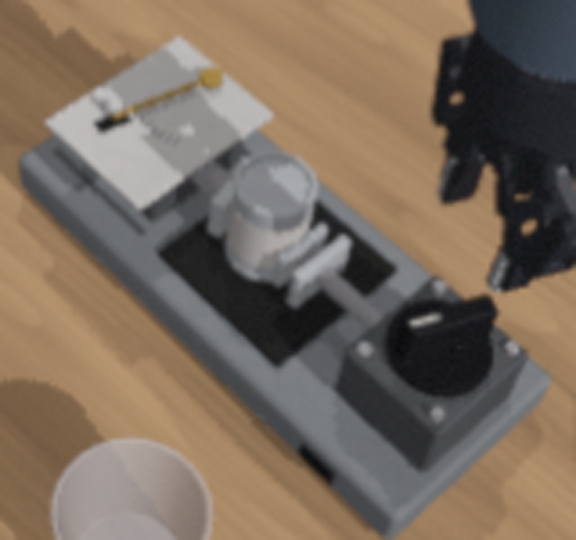

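View pics/g12.png

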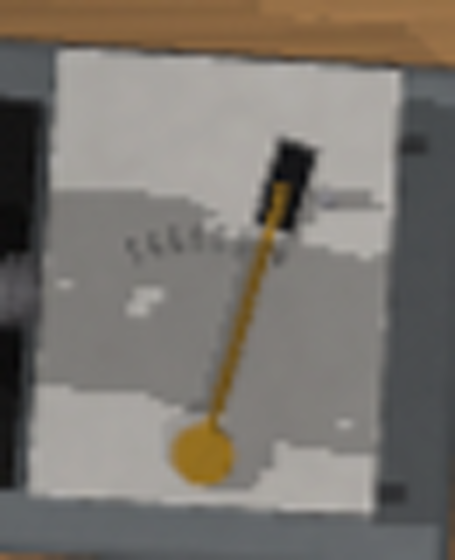

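```bash
python3 -c "
from h import *
print(bot.sign_off())"
```

```text
the job is handed in; nothing more can be done
None
```

The plain metal tin is clamped in the shaker with the pointer on the set mark, and the job is handed in at about 18 s of the 67 s allowed. I set the tin on the bed between the jaws, let go, and turned the knob about 178° clockwise in one grasp. Then I released it and backed the arm off.

**Last checks, after the arm was clear:**
- **Pointer:** the tip is over the black mark, about 1–2 mm short of its middle in the top picture. It did not move when I let go of the knob.
- **Tin:** it stands upright on the bed. Its top is at 123.6 mm, as it should be for a tin standing on the bed, and it is about 12 mm from where I estimated the seat point.
- **Other things:** the robot touches nothing, with wrist force near zero. The arm never went near the tub, jar, lid or screwdriver, but I did not re-measure their positions at the end.

**What disagreed or was not measured:**
- **Mark angle:** the mark measured about 0.63 rad from rest, slightly above the stated 0.6 limit. I put this down to a small measuring error and went by the picture of the tip over the mark instead.
- **Scene camera:** its pointer reading failed at the later steps, so the final pointer check rests on the top camera alone.
- **Jaw force:** there was no direct reading. I infer it from the spring being pushed back about 12 mm.

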